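# Snap the glide cap onto a furniture leg

## Task

Lay the upright wooden leg on its side in the V cradle, with its plain end towards the end stop and its ball stud pointing out of the open end, and let go of it. Then take the square glide cap and press it straight onto the stud, past the click, until its rim sits flush against the leg; the job finishes while you are still gripping the cap and pressing it so that the leg bears firmly on the end stop. Leave the other things on the bench where they are.

Things in the scene. Friction and masses are not known exactly. Their poses are not given: they have to be found in the camera images.
- leg: turned wooden leg, a straight round bar 36 mm in diameter, 115 mm long (two shallow grooves), 0.17 to 0.29 kg; starts standing upright on its plain end. Origin: centre of the plain end face; own z axis runs along the leg from the plain end to the foot end, from which a steel ball stud stands out
- leg_shoulder (a point): centre of the leg's foot end face (the shoulder round the stud), 115 mm from the leg's origin along its z axis; axes as the leg's. The stud on it: neck 10 mm in diameter, ball 17 mm in diameter with its centre 11 mm beyond the face, 19.5 mm long in all
- cradle: wooden cradle fixed to the bench, 119 x 64 mm: 12 mm base board, two 90 degree V supports 44 mm high and 57 mm wide, and an end stop. Origin under it on the bench; own x runs lengthwise from the end stop to the open end, z up. Along x: stop -74 to -60 mm, rear V -54 to -30, gap for fingers -30 to +28 (only base board below), front V +28 to +43, base board ends at +45
- cradle_seat (a point): centre of the end stop's inner face on the axis of a leg lying home in the V: x = -60, y = 0, z = 50 mm in the cradle's frame; axes as the cradle's. With the leg home its origin is at this point and its z axis points along this x axis; its foot end then overhangs the front V by 12 mm, its axis 50 mm above the bench
- end_stop: upright wooden end stop of the cradle, 14 mm thick, 64 mm wide, top 68 mm above the bench; takes the thrust when the cap is pressed. Origin in the middle of its underside, 12 mm above the bench
- cap: grey square cap, 44 x 44 mm, 26 mm deep, open on one side, 0.13 kg; starts standing on a 44 x 26 mm side face, its axis level 22 mm above the bench. Origin: centre of the face it stands on. Own x is the cap's axis: the open mouth looks to -x (rim at x = -13 mm), the closed back with a round black pad is at +13 mm; z up. Grip it from above across its 44 mm width (own y)
- cap_mouth (a point): centre of the cap's open rim, x = -13, y = 0, z = 22 mm in the cap's frame; axes as the cap's. Inside are four sprung steel catches: pushed onto the ball they touch when the rim is about 11 mm from the shoulder, resist with 8 to 16 N at most, click past at about 5 mm and then pull the cap home. Any roll about the axis will do
- wax_tin: round grey tin with yellow wax, 72 mm across, 25 mm high, bystander; origin under its centre
- offcut_maple: pale wooden offcut 40 x 90 x 22 mm, bystander; origin under its centre
- brass_hammer: small brass-headed hammer, 175 mm long, lying on the left of the bench, bystander; origin under its centre
- bradawl: awl with a round wooden handle, 144 mm long, lying on the left of the bench, bystander; origin under its centre
Not all that is in view belongs to the job. Of the things that look like the cap, the smallest one is meant. What is shaped like the leg but purple is not meant.

How it is judged:
By the outcome, as a careful person would: the job done as asked, in the order asked, and still so for the second after the job is handed in, while the arm keeps its last pose, push and grip.
It also fails if it takes over 61 s, if anything falls off the work surface, if the arm or the gripper's body presses on something with over 40 N, if the wrist force passes 120 N, or if a joint passes its speed limit or range.

## Robot

A 6-joint arm with a two-finger parallel gripper is mounted at the origin on a cart in front of the work surface, level with it; the furniture and walls round the work are solid. World frame = base frame: x ahead of the robot, y to its left, z up, the work surface at z = 0. Lengths are in m, angles in rad, forces in N, time in s.
With the tool pointing down it reaches from about 0.3 to 0.875 m from the base axis. Payload 6.4 kg.
Tool frame: the origin (TCP) lies on the centre line of the jaws, within the pads' length; the fingertips stand 22 mm ahead of it and the grasp point (between the pads) lies 3 mm ahead of it; z points along the fingers, y is the line along which they close (so a half turn about z gives the same grasp; the last joint's range is limited). The gripper opens to 85 mm and grips with 20 to 120 N. Pads are 22 mm wide; open, the fingers measure 114 mm over their backs; the gripper's body (76 mm by 85 mm) begins 54 mm behind the grasp point. The pads swing forward as they close: fully open they stand 13 mm farther back than shut.
Start: joints at [-1.351, 0.181, 1.607, -0, 1.354, -0.206], TCP at [0.238, -0.524, 0.22] pointing down, gripper open.
Joint ranges: [-2.99, 2.99], [-0.89, 2.07], [0.3, 2.58], [-1.14, 4.28], [0, 2.63], [-3.12, 3.12]. Speed limits (rad/s): [2.57, 2.57, 3.01, 3.14, 3.14, 3.14].

## Interface

Orientations are given as a unit quaternion [w, x, y, z].
In Python, from bench import ctrl gives the robot as it stands. The module is installed in compiled form; this text tells all that it offers.
- The arm moves only by the tool servo_tool, never from a script. Its argument "commands" is a list of rows, each a list of 3 entries, a list of its own where there are three numbers: the shift along the tool's x, y, z in mm, then the turn about the tool's z in rad, then the finger opening in mm, from 0 to 85.4. In form: [[[dx, dy, dz], turn, jaw], ...]. A call has 1 to 20 rows; each row shifts and turns the commanded pose from where the row before left it, along the tool's axes as they then stand; what a row does not reach is not made up. A row lasts 1/8 s, in which the tool goes at most 62.5 mm and 10.7 degrees, less where a joint would pass 70% of its speed; a pose out of reach is approached as far as the arm can. A call with a gripper value outside its range is refused whole. The fingers move at their own pace and stop on an object; the grip force is fixed at half the most. Time passes only in rows, so rows that do not move let the fingers close. It gives the time, the measured TCP pose, the force, the opening and the grip force at its end, in the units of the state.
- ctrl.get_obs(): the state, without advancing time (a new reading comes with each control period).
- ctrl.camera(name): name is "scene" or "top"; returns a dict with "color" (384x512x3 uint8, red, green, blue), "z_map" (384x512 float32, m along the optical axis (not along the pixel's ray), 0 where there is no reading), "fx", "fy", "cx", "cy" (pixels), "k1" (the pictures are not rectified: a ray, as slopes to the right and down, at radius r is drawn at 1 + k1 r^2 times it, then the intrinsics apply), "R" (3x3) and "t" (3): a world point X has camera coordinates R X + t. Camera axes: x right, y down, z forward; pixel columns grow to the right and rows downward; lengths in m; the calibration is good to about 2 mm. A picture is of the moment at which its call begins.
- ctrl.hand_in(): hands the job in; it is judged then, once.
The state is a dict: "time_s": time; "q": joint angles; "dq": joint speeds; "joint_efforts": joint torques, N m; "eef_pos": TCP position; "eef_rot": TCP orientation; "wrist_force": force on the tool from outside, world axes, zero at the start; "torque": the same for the moment, N m; "opening": opening from 0.0 (shut) to 1.0 (fully open); "grasp_force": force on a finger pad.
Only numpy, scipy, OpenCV 4.12 (cv2) and the standard library are available. Lean on these libraries where they do the work, as an engineer would, in place of code of your own. Each camera call takes 0.05 s, during which the arm holds its last target. There are 200 camera calls.

## Working session

There is one attempt and no reset: what is moved stays moved. The work goes in short steps, Python scripts to look and compute and a tool call to move; the robot and the scene stay as the last step left them, time stands still between calls to the robot, and variables do not carry over. Pictures are saved under pics/ and viewed, at most 10 in all, crops included, and the job is handed in when it is done.

Besides the shell and the picture viewer there is one more tool, called after ">>>" in YAML: its name, and indented under it one key for each argument. servo_tool: Moves the arm, as the interface text tells. Its arguments: {"type":"object","properties":{"commands":{"type":"array"}},"required":["commands"]}

```bash
mkdir -p pics
python3 - <<'E'
from bench import ctrl
import cv2,numpy as np
o=ctrl.get_obs();print(o)
for n in("scene","top"):
    c=ctrl.camera(n);cv2.imwrite(f"pics/{n}0.png",cv2.resize(c["color"][:,:,::-1],(800,600)))
    print(n,c["fx"],c["cx"],c["cy"],c["k1"],(-c["R"].T@c["t"]).round(3),c["R"].round(2).tolist())
E
```

```text
{'time_s': 0.0, 'q': array([-1.35129548e+00,  1.81531806e-01,  1.60802784e+00, -1.12584622e-05,
        1.35380940e+00, -2.06307909e-01]), 'dq': array([ 0.00114054, -0.0006482 , -0.0007086 , -0.00048651,  0.00145545,
       -0.00028036]), 'joint_efforts': array([ 1.38628133e-03, -4.44865322e+01, -3.51338160e+01, -2.29361394e-04,
        8.89305258e-03,  6.17565092e-06]), 'eef_pos': array([ 0.23738649, -0.52306892,  0.21957979]), 'eef_rot': array([-8.88139229e-04,  9.77420702e-01,  2.11300693e-01, -1.13549373e-05]), 'wrist_force': array([ 0.08486594, -0.6454372 , -0.12772837]), 'torque': array([0.00520329, 0.02774141, 0.0462214 ]), 'grasp_force': 0.0, 'opening': 1.0009915773566642}
scene 446.6543645967864 256.43591095540467 192.0935693851806 -0.16022711795899722 [-0.264  0.754  1.112] [[-0.7, -0.71, 0.0], [-0.49, 0.48, -0.73], [0.52, -0.51, -0.69]]
top 424.48728140671017 249.78652749252666 194.93849734276756 -0.013011514310500485 [ 0.361 -0.004  1.213] [[0.02, -1.0, -0.02], [-0.99, -0.02, -0.13], [0.13, 0.02, -0.99]]
```

View pics/scene0.png

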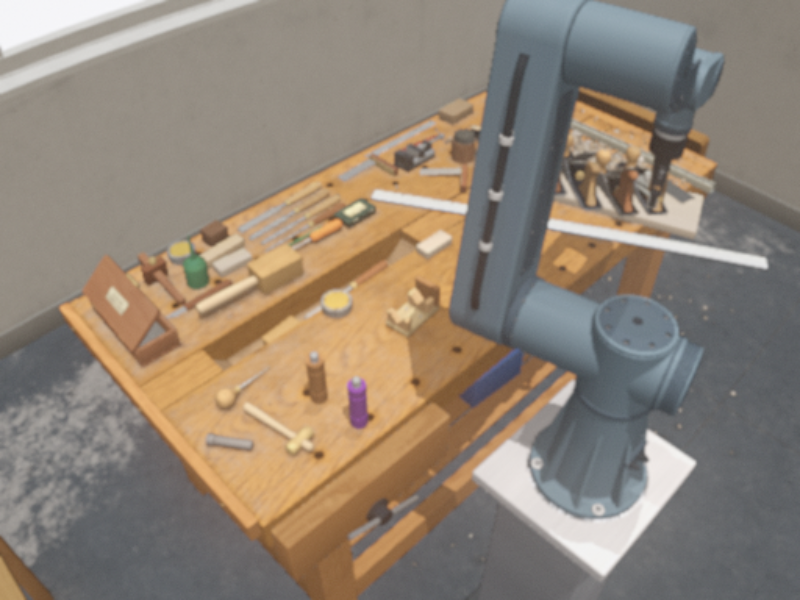

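View pics/top0.png

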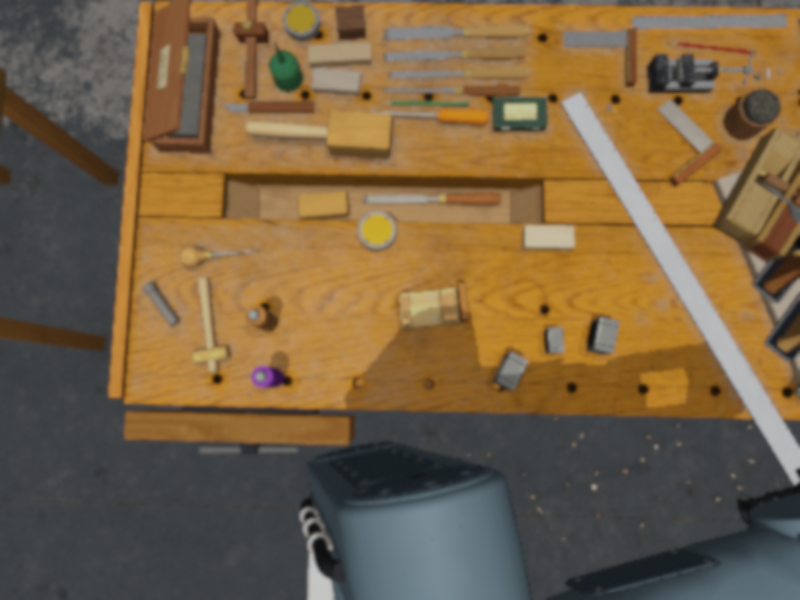

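```bash
cat > h.py <<'E'
from bench import ctrl
import cv2,numpy as np
def cam(n):
    c=ctrl.camera(n); v,u=np.mgrid[0:384,0:512].astype(float)
    x=(u-c["cx"])/c["fx"]; y=(v-c["cy"])/c["fy"]
    a,b=x.copy(),y.copy()
    for _ in range(8):
        s=1+c["k1"]*(a*a+b*b); a,b=x/s,y/s
    c["ray"]=np.dstack([a,b,np.ones_like(a)])@c["R"]      # world direction, unit optical depth
    c["o"]=-c["R"].T@c["t"]; c["P"]=c["o"]+c["ray"]*c["z_map"][...,None]
    return c
def plane(c,u,v,z):
    r=c["ray"][int(round(v)),int(round(u))]; return c["o"]+r*(z-c["o"][2])/r[2]
def proj(c,X):
    p=c["R"]@np.asarray(X,float)+c["t"]; a=p[:2]/p[2]; a=a*(1+c["k1"]*(a@a))
    return a[0]*c["fx"]+c["cx"],a[1]*c["fy"]+c["cy"]
def save(n,img,box,s):
    a,b,x,y=box; cv2.imwrite(f"pics/{n}.png",cv2.resize(img[b:y,a:x,::-1],None,fx=s,fy=s,interpolation=cv2.INTER_CUBIC))
E
python3 - <<'E'
from h import *
c=cam("top"); np.savez("top.npz",P=c["P"],color=c["color"])
save("topc",c["color"],(150,170,410,260),3)
# bench height check and blobs above bench
P=c["P"]; print("bench z",np.median(P[220:235,190:230,2]), np.median(P[200:210,345:350,2]))
m=((P[...,2]>.012)&(P[...,2]<.16)&(c["z_map"]>0)).astype(np.uint8); m[:150]=0; m[262:]=0
n,l,s,_=cv2.connectedComponentsWithStats(m)
for i in range(1,n):
    if s[i,4]<25: continue
    p=P[l==i]; zt=np.percentile(p[:,2],95); t=p[p[:,2]>zt-.008]
    r=cv2.minAreaRect((t[:,:2]*1000).astype(np.float32))
    print(s[i],"ztop %.3f"%zt,"rect mm",np.round(r[0],1),np.round(r[1],1),round(r[2],1))
s=cam("scene"); print([np.round(proj(s,X)) for X in ([.3,.0,0],[.32,-.23,.02],[.36,.3,.1])])
E
```

```text
bench z -0.00020954350087387663 -0.0007916111117115543
[ 70 150  16 105 667] ztop 0.018 rect mm [491.5 519.3] [ 26.8 301.8] 89.3
[229 150  24  10 173] ztop 0.029 rect mm [635.5  53.2] [24.1 66. ] 1.6
[335 150  33   9 267] ztop 0.026 rect mm [ 643.  -262.9] [91.1 23. ] 89.8
[ 464  150   48   92 2119] ztop 0.085 rect mm [ 570. -666.] [187.3  72.1] 19.6
[115 157  32  14 216] ztop 0.040 rect mm [603.5 393.7] [35.8 30.5] 77.8
[123 177  23  61 474] ztop 0.026 rect mm [477.8 350.5] [ 60.3 170.7] 89.8
[ 91 180  23  28 194] ztop 0.023 rect mm [514.4 447.9] [87.9 20.7] 35.4
[256 181  44  29 705] ztop 0.069 rect mm [ 522.8 -102.9] [61.9 14.3] 6.6
[156 195  21  17 249] ztop 0.133 rect mm [484.8 249. ] [13.  12.7] 4.0
[375 202  21  25 394] ztop 0.061 rect mm [ 469.5 -352.1] [36.8 59.6] 76.6
[348 209  13  17 204] ztop 0.047 rect mm [ 460.9 -267.5] [41.8 26.7] 1.2
[315 225  23  24 319] ztop 0.062 rect mm [ 403.9 -188.4] [34.8 58.6] 63.3
[161 234  20  14 237] ztop 0.132 rect mm [383.9 233.2] [14.9 14.5] 48.6
[array([300., 244.]), array([339., 201.]), array([215., 266.])]
```

View pics/topc.png

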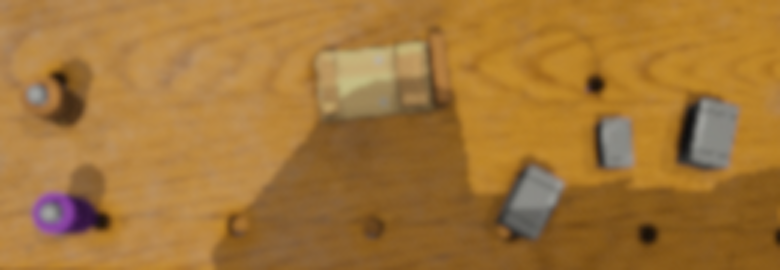

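Run:
```python
from h import *
def pca(t):
    m=t.mean(0); w,v=np.linalg.eigh(np.cov((t-m).T)); return m,v,np.sqrt(w)
for n in("top","scene"):
    c=cam(n);P=c["P"];ok=c["z_map"]>0
    def near(x,y,r,z0,z1):
        return P[ok&(np.hypot(P[...,0]-x,P[...,1]-y)<r)&(P[...,2]>z0)&(P[...,2]<z1)]
    print(n)
    t=near(.485,.249,.045,.03,.112)
    A=np.c_[2*t[:,:2],np.ones(len(t))]; s=np.linalg.lstsq(A,(t[:,:2]**2).sum(1),rcond=None)[0]
    print(" leg circ",s[:2].round(4),np.sqrt(s[2]+s[0]**2+s[1]**2).round(4),len(t))
    t=near(.485,.249,.03,.112,.14);print(" stud mean",t.mean(0).round(4),t[:,2].max().round(4))
    t=near(.5228,-.103,.05,.06,.076)
    if len(t)>10: m,v,w=pca(t[:,:2]);print(" stop",m.round(4),t[:,2].mean(),np.degrees(np.arctan2(v[1,1],v[0,1])).round(1),w.round(4))
    t=near(.515,-.036,.09,.006,.08); r=cv2.minAreaRect((t[:,:2]*1000).astype(np.float32)); print(" cradle all",[np.round(a,1) for a in r])
    t=near(.46,-.267,.045,.036,.06)
    if len(t)>10: m,v,w=pca(t[:,:2]);r=cv2.minAreaRect((t[:,:2]*1000).astype(np.float32));print(" cap",m.round(4),np.degrees(np.arctan2(v[1,1],v[0,1])).round(1),[np.round(a,1) for a in r],len(t))
    print(" cap px",proj(c,[.46,-.267,.022]))
```

```text
top
 leg circ [0.4848 0.2489] 0.0162 88
 stud mean [0.4849 0.2489 0.1188] 0.1361
 stop [ 0.5226 -0.1027] 0.06717083742098007 -173.1 [0.0041 0.0182]
 cradle all [array([519.5, -44.3]), array([118.5, 135.6]), np.float64(16.9)]
 cap [ 0.4608 -0.2673] -174.6 [array([ 460.9, -267.7]), array([41.6, 27.1]), np.float64(1.5)] 162
 cap px (np.float64(353.2220732447471), np.float64(217.44972980829564))
scene
 leg circ [0.4815 0.2502] 0.0159 203
 stud mean [0.4787 0.2525 0.1208] 0.1377
 stop [ 0.5179 -0.1009] 0.06554313401032853 -174.3 [0.005  0.0189]
 cradle all [array([502.3, -33.8]), array([158.7, 106.9]), np.float64(85.7)]
 cap px (np.float64(315.43217687706374), np.float64(176.835587444607))
```

>>> servo_tool:
  commands:
    - [[0,0,-20],-0.18,85]
    - [[0,0,0],-0.18,85]
    - [[0,0,0],-0.18,85]
    - [[0,0,0],-0.18,85]
    - [[0,0,0],-0.18,85]
    - [[0,0,0],-0.18,85]
    - [[0,0,0],-0.18,85]

```text
time_s: 1.18
eef_pos: [0.2375, -0.5236, 0.2404]
eef_rot: [-0.0, 0.663, 0.749, 0.0]
wrist_force: [0.1, 0.6, -0.1]
opening: 0.997
grasp_force: 0.0
```

>>> servo_tool:
  commands:
    - [[20,10,0],0,85]
    - [[37,17,0],0,85]
    - [[38,17,0],0,85]
    - [[38,17,0],0,85]
    - [[38,17,0],0,85]
    - [[38,17,0],0,85]
    - [[38,17,0],0,85]
    - [[38,17,0],0,85]
    - [[38,17,0],0,85]
    - [[38,17,0],0,85]
    - [[38,17,0],0,85]
    - [[38,17,0],0,85]
    - [[38,17,0],0,85]
    - [[38,17,0],0,85]
    - [[38,17,0],0,85]
    - [[38,17,0],0,85]
    - [[38,17,0],0,85]
    - [[38,18,0],0,85]
    - [[38,18,0],0,85]
    - [[33,38,0],0,85]

```text
time_s: 3.68
eef_pos: [0.5066, 0.25, 0.2407]
eef_rot: [0.0, 0.665, 0.747, 0.0]
wrist_force: [1.2, -0.2, 0.9]
opening: 0.993
grasp_force: 0.0
```

Run:
```python
from h import *
print(ctrl.get_obs()["eef_pos"],ctrl.get_obs()["eef_rot"])
c=cam("scene"); u,v=map(int,proj(c,[.46,-.267,.022])); a=save("capface",c["color"],(u-70,v-40,u+70,v+40),5)
P=c["P"];ok=c["z_map"]>0
t=P[ok&(np.hypot(P[...,0]-.4615,P[...,1]+.267)<.045)&(P[...,2]>.004)&(P[...,2]<.06)]
print(len(t),np.percentile(t,[2,25,50,75,98],axis=0).round(4))
```

```text
[0.50656898 0.25003942 0.2407453 ] [8.00184145e-05 6.64903028e-01 7.46929684e-01 6.78137174e-05]
162 [[ 0.4322 -0.2807  0.0056]
 [ 0.4385 -0.2709  0.0207]
 [ 0.4515 -0.259   0.0356]
 [ 0.4646 -0.2555  0.0428]
 [ 0.4784 -0.2506  0.0481]]
```

View pics/capface.png

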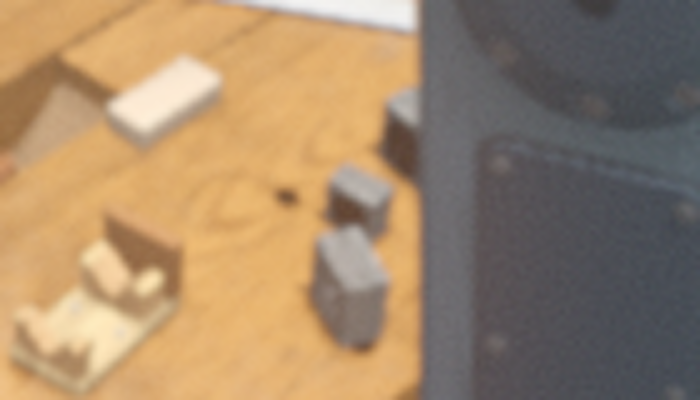

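Run:
```python
from h import *
c=cam("scene"); u,v=map(int,proj(c,[.46,-.267,.022])); save("capface2",c["color"],(u-18,v-14,u+18,v+14),20)
P=c["P"]
for vv in range(v-8,v+10,2): print([tuple((P[vv,x]*1000).round().astype(int)) for x in range(u-8,u+9,2)])
```

```text
[(np.int64(529), np.int64(-302), np.int64(2)), (np.int64(526), np.int64(-311), np.int64(-2)), (np.int64(518), np.int64(-313), np.int64(2)), (np.int64(513), np.int64(-318), np.int64(2)), (np.int64(511), np.int64(-329), np.int64(-3)), (np.int64(502), np.int64(-330), np.int64(2)), (np.int64(499), np.int64(-339), np.int64(-2)), (np.int64(492), np.int64(-342), np.int64(1)), (np.int64(483), np.int64(-343), np.int64(6))]
[(np.int64(523), np.int64(-296), np.int64(-1)), (np.int64(514), np.int64(-296), np.int64(4)), (np.int64(514), np.int64(-309), np.int64(-3)), (np.int64(475), np.int64(-267), np.int64(46)), (np.int64(470), np.int64(-273), np.int64(45)), (np.int64(467), np.int64(-281), np.int64(43)), (np.int64(490), np.int64(-327), np.int64(1)), (np.int64(486), np.int64(-335), np.int64(-1)), (np.int64(477), np.int64(-335), np.int64(4))]
[(np.int64(515), np.int64(-286), np.int64(0)), (np.int64(510), np.int64(-292), np.int64(0)), (np.int64(474), np.int64(-255), np.int64(45)), (np.int64(471), np.int64(-264), np.int64(41)), (np.int64(464), np.int64(-266), np.int64(43)), (np.int64(459), np.int64(-2
[... 1993 characters left out ...]
np.int64(423), np.int64(-204), np.int64(60)), (np.int64(421), np.int64(-213), np.int64(56)), (np.int64(441), np.int64(-254), np.int64(17)), (np.int64(435), np.int64(-258), np.int64(18)), (np.int64(433), np.int64(-269), np.int64(12)), (np.int64(438), np.int64(-288), np.int64(-3))]
[(np.int64(471), np.int64(-235), np.int64(0)), (np.int64(427), np.int64(-187), np.int64(59)), (np.int64(423), np.int64(-193), np.int64(58)), (np.int64(420), np.int64(-201), np.int64(55)), (np.int64(414), np.int64(-205), np.int64(56)), (np.int64(409), np.int64(-209), np.int64(57)), (np.int64(439), np.int64(-266), np.int64(0)), (np.int64(432), np.int64(-268), np.int64(4)), (np.int64(428), np.int64(-275), np.int64(2))]
```

View pics/capface2.png

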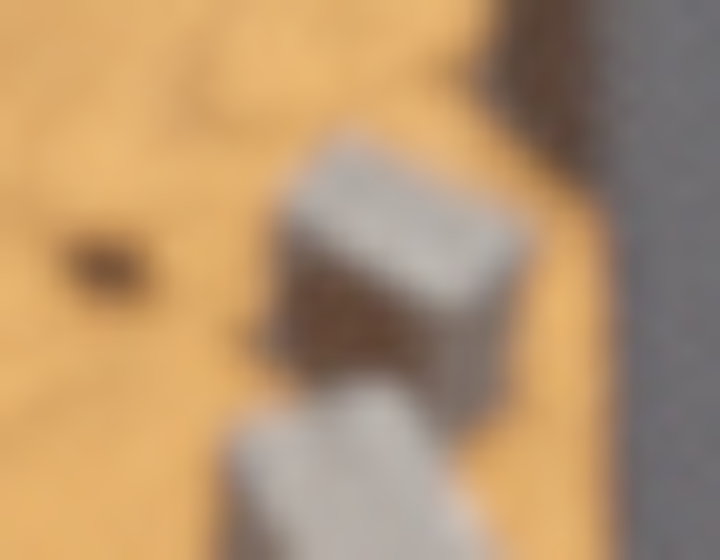

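>>> servo_tool:
  commands:
    - [[1.5,-21.5,0],0,85]
    - [[0,0,20],0,85]
    - [[0,0,30],0,85]
    - [[0,0,30],0,85]
    - [[0,0,30],0,85]
    - [[0,0,25],0,85]
    - [[0,0,12],0,85]
    - [[0,0,0],0,85]

```text
time_s: 4.78
eef_pos: [0.4846, 0.247, 0.0931]
eef_rot: [-0.0, 0.665, 0.747, -0.001]
wrist_force: [0.7, 0.3, 0.5]
opening: 0.995
grasp_force: 0.0
```

Run:
```python
from h import *
c=cam("scene"); u,v=map(int,proj(c,[.46,-.267,.022])); g=c["color"][v-9:v+8,u-7:u+9]
print(g.mean(2).astype(int)); print(g[9,:].tolist())
c=cam("top"); u,v=proj(c,[.485,.249,.1]); u,v=int(u),int(v); save("grip0",c["color"],(u-40,v-30,u+40,v+30),8)
```

```text
[[113 111 111 111 108 105  96  87  92  96  97  94  95  87  87  85]
 [111 111 110 111 111 106  98  88  87  89  89  90  85  88  88  88]
 [112 111 111 112 109 105 101  89  87  87  88  87  86  87  88  86]
 [112 112 112 109 107 108 101  91  88  87  87  88  89  87  88  88]
 [113 113 109 111 105 105 102  90  88  90  88  90  85  89  89  87]
 [112 110 109 108 105 104 100  91  88  86  89  89  90  89  90  86]
 [112 113 112 107 106 103 102  95  90  87  90  88  85  88  89  86]
 [110 112 111 109 107 105 106  97  91  88  90  89  89  90  88  90]
 [111 111 111 112 107 105 106 101  91  90  89  91  91  86  89  86]
 [111 111 113 111 105 106 109 102  94  92  89  89  89  86  88  87]
 [112 113 111 109 108 109 108 103  97  90  92  89  90  89  84  89]
 [112 112 113 110 107 108 107 106  97  89  91  89  90  90  89  90]
 [108 112 112 111 107 110 106 107 100  93  90  89  86  89  87  87]
 [110 112 112 112 110 107 109 108 100  92  87  91  91  91  89  87]
 [111 109 114 110 110 107 109 108 103  93  89  91  89  91  93  89]
 [111 110 112 113 110 107 105 106 102  93  91  89  88  90  90  90]
 [112 113 114 112 110 107 106 107 105  94  91  89  88  88  91  89]]
[[113, 109, 112], [113, 109, 111], [115, 111, 113], [114, 109, 111], [109, 103, 105], [109, 104, 106], [111, 107, 109], [105, 100, 101], [100, 92, 92], [100, 89, 89], [96, 86, 87], [96, 86, 86], [95, 87, 87], [93, 82, 84], [93, 85, 86], [92, 85, 84]]
```

View pics/grip0.png

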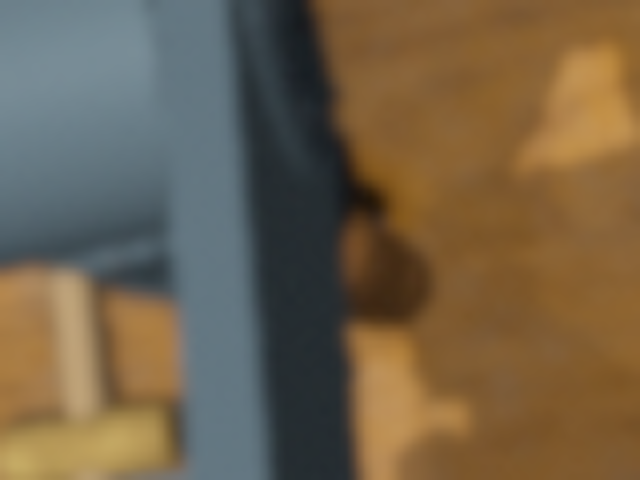

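>>> servo_tool:
  commands:
    - [[2,0,0],0,20]
    - [[0,0,0],0,20]
    - [[0,0,0],0,20]
    - [[0,0,0],0,20]
    - [[0,0,0],0,20]
    - [[0,0,0],0,20]

```text
time_s: 5.62
eef_pos: [0.4854, 0.2495, 0.0944]
eef_rot: [0.0, 0.665, 0.747, 0.0]
wrist_force: [-1.2, 0.3, 5.6]
opening: 0.393
grasp_force: 59.1
```

>>> servo_tool:
  commands:
    - [[0,0,-20],0,20]
    - [[0,0,-40],0,20]
    - [[-20,0,-30],0,20]
    - [[-37,0,0],0,20]
    - [[-37,-1,0],0,20]
    - [[-37,0,0],0,20]
    - [[-37,-1,0],0,20]
    - [[-37,0,0],0,20]
    - [[-37,-1,0],0,20]
    - [[-37,0,0],0,20]
    - [[-37,-1,0],0,20]
    - [[-37,0,0],0,20]
    - [[-36,0,0],0,20]
    - [[-18,0,0],0,20]
    - [[-18,0,0],0,20]
    - [[0,0,0],0,20]

```text
time_s: 7.62
eef_pos: [0.5298, -0.1738, 0.1833]
eef_rot: [-0.0, 0.666, 0.746, 0.0]
wrist_force: [0.3, 1.1, -2.1]
opening: 0.388
grasp_force: 60.2
```

Run:
```python
from h import *
for n in("top","scene"):
    c=cam(n);p=proj(c,[.525,-.12,.08]);print(n,p)
    u,v=map(int,p)
    I=c["color"][v-55:v+55,u-70:u+70]
    if n=="top":A=I
save("carry",np.vstack([A,I]),(0,0,140,220),2.7)
```

```text
top (np.float64(302.9122791282485), np.float64(190.55033237129192))
scene (np.float64(275.72399916608913), np.float64(175.0640299653013))
```

View pics/carry.png

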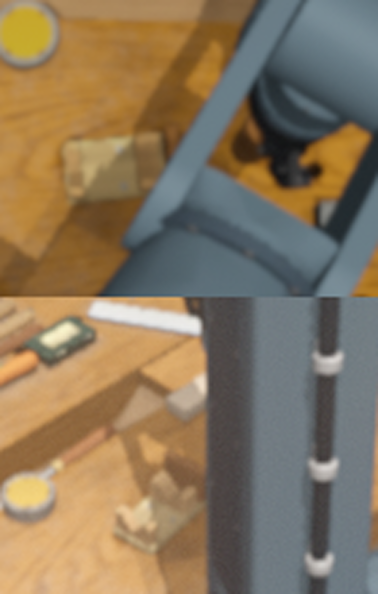

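>>> servo_tool:
  commands:
    - [[0,1,30],0,20]
    - [[0,0,29],0,20]
    - [[20,0,0],0,20]
    - [[14,0,0],0,20]
    - [[7,0,0],0,20]
    - [[6,0,0],0,20]
    - [[0,0,0],0,20]

```text
time_s: 8.6
eef_pos: [0.5261, -0.1267, 0.1254]
eef_rot: [0.001, 0.665, 0.747, 0.0]
wrist_force: [-0.1, -0.4, -2.4]
opening: 0.388
grasp_force: 60.4
```

>>> servo_tool:
  commands:
    - [[7,0,-2],0,20]
    - [[7,0,-2],0,20]

```text
time_s: 8.85
eef_pos: [0.5238, -0.1132, 0.1286]
eef_rot: [0.0, 0.666, 0.746, -0.0]
wrist_force: [1.6, -4.5, -4.2]
opening: 0.391
grasp_force: 59.9
```

>>> servo_tool:
  commands:
    - [[8,0,0],0,20]
    - [[8,0,1],0,20]
    - [[6,0,1],0,20]
    - [[5,0,1],0,20]
    - [[5,0,2],0,20]
    - [[5,0,2],0,20]
    - [[5,0,4],0,20]
    - [[4,0,4],0,20]

```text
time_s: 9.85
eef_pos: [0.5186, -0.0663, 0.1134]
eef_rot: [0.0, 0.665, 0.747, 0.0]
wrist_force: [0.6, -1.2, 5.7]
opening: 0.386
grasp_force: 60.9
```

>>> servo_tool:
  commands:
    - [[4,0,4],0,20]
    - [[4,0,5],0,20]
    - [[0,0,0],0,20]

```text
time_s: 10.22
eef_pos: [0.5171, -0.0584, 0.1038]
eef_rot: [-0.001, 0.665, 0.747, -0.0]
wrist_force: [0.7, -3.3, 1.6]
opening: 0.389
grasp_force: 59.3
```

Run:
```python
from h import *
I=[]
for n in("top","scene"):
    c=cam(n);u,v=map(int,proj(c,[.52,-.08,.1])); I.append(c["color"][v-45:v+45,u-60:u+60])
save("tilt",np.vstack(I),(0,0,120,180),3.3)
```

```text
(no output)
```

View pics/tilt.png

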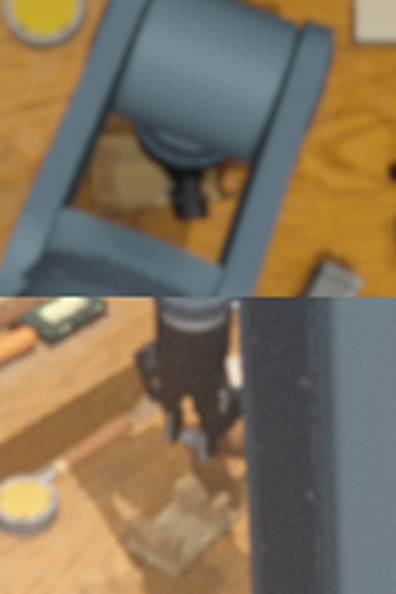

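>>> servo_tool:
  commands:
    - [[0,0,-15],0,20]
    - [[0,0,-15],0,20]
    - [[20,0,0],0,20]
    - [[20,0,0],0,20]
    - [[20,0,0],0,20]
    - [[0,0,0],0,20]

```text
time_s: 11.08
eef_pos: [0.5096, 0.0031, 0.1339]
eef_rot: [-0.001, 0.664, 0.748, -0.0]
wrist_force: [-0.5, -0.9, -2.3]
opening: 0.384
grasp_force: 59.8
```

Run:
```python
from h import *
o=ctrl.get_obs(); G=o["eef_pos"]; a=np.radians(96.6); ax=np.array([np.cos(a),np.sin(a),0]); ay=np.array([np.sin(a),-np.cos(a),0])
for n in("scene","top"):
    c=cam(n);P=c["P"];D=P-G
    L=np.dstack([D@ax,D@ay,D[...,2]])*1000
    m=(c["z_map"]>0)&(abs(L[...,1])<22)&(L[...,0]>14)&(L[...,0]<70)&(L[...,2]>-40)&(L[...,2]<60)
    print(n,m.sum())
    for lo in range(14,70,4):
        k=m&(L[...,0]>=lo)&(L[...,0]<lo+4)
        if k.sum()>2: print(lo,k.sum(),np.percentile(L[k],[10,50,90],axis=0).round()[:,1:].tolist(),c["color"][k].mean(0).astype(int))
    m=(c["z_map"]>0)&(abs(L[...,1])<22)&(L[...,0]<-14)&(L[...,0]>-110)&(L[...,2]>-105+ -15)&(L[...,2]<30)
    for lo in range(-110,-14,8):
        k=m&(L[...,0]>=lo)&(L[...,0]<lo+8)
        if k.sum()>2: print(lo,k.sum(),np.percentile(L[k],[10,50,90],axis=0).round()[:,1:].tolist())
print(G)
```

```text
scene 1
-110 17 [[-19.0, -101.0], [-13.0, -89.0], [-5.0, -66.0]]
-102 30 [[-18.0, -108.0], [-8.0, -96.0], [6.0, -73.0]]
-94 19 [[-18.0, -107.0], [-3.0, -98.0], [11.0, -45.0]]
-86 26 [[-19.0, -108.0], [0.0, -95.0], [15.0, -42.0]]
-78 59 [[-20.0, -115.0], [-6.0, -99.0], [15.0, -41.0]]
-70 39 [[-20.0, -118.0], [-9.0, -98.0], [18.0, -32.0]]
-62 24 [[-18.0, -119.0], [-13.0, -47.0], [14.0, -15.0]]
-54 22 [[-19.0, -119.0], [-15.0, -27.0], [-4.0, -5.0]]
-46 14 [[-19.0, -118.0], [-16.0, -23.0], [12.0, -2.0]]
-38 21 [[-19.0, -117.0], [-16.0, -17.0], [2.0, 1.0]]
-30 10 [[-19.0, -30.0], [-17.0, -5.0], [-16.0, 9.0]]
-22 9 [[-17.0, -15.0], [-7.0, -2.0], [11.0, 28.0]]
top 0
-110 49 [[-18.0, -69.0], [-2.0, -66.0], [17.0, -63.0]]
-102 42 [[-18.0, -116.0], [-4.0, -70.0], [15.0, -48.0]]
-94 40 [[-17.0, -91.0], [-7.0, -46.0], [10.0, -40.0]]
-86 35 [[-19.0, -92.0], [-12.0, -41.0], [1.0, -31.0]]
-78 13 [[-20.0, -93.0], [-15.0, -87.0], [-12.0, -33.0]]
-54 7 [[1.0, -6.0], [7.0, 1.0], [14.0, 5.0]]
-46 11 [[-15.0, -119.0], [-9.0, 1.0], [-3.0, 6.0]]
-38 15 [[-16.0, -119.0], [-13.0, 5.0], [-9.0, 10.0]]
-30 12 [[-15.0, -120.0], [-12.0, -58.0], [-2.0, 12.0]]
-22 5 [[-13.0, -120.0], [-12.0, -119.0], [-6.0, -45.0]]
[0.50963341 0.00310752 0.13386192]
```

>>> servo_tool:
  commands:
    - [[-9,0,0],0,20]
    - [[0,0,15],0,20]
    - [[0,0,12],0,20]
    - [[0,0,6],0,20]
    - [[0,0,4],0,20]

```text
time_s: 11.8
eef_pos: [0.5115, 0.0016, 0.0996]
eef_rot: [-0.006, 0.666, 0.746, 0.007]
wrist_force: [-10.1, 51.8, 32.8]
opening: 0.382
grasp_force: 88.9
```

>>> servo_tool:
  commands:
    - [[1.5,0,4],0,20]
    - [[2,0,4],0,20]

```text
time_s: 12.05
eef_pos: [0.51, 0.0052, 0.0908]
eef_rot: [-0.007, 0.666, 0.746, 0.006]
wrist_force: [-12.0, 44.4, 25.6]
opening: 0.389
grasp_force: 90.7
```

>>> servo_tool:
  commands:
    - [[6,0,0],0,20]
    - [[4,0,0],0,20]

```text
time_s: 12.3
eef_pos: [0.5096, 0.0065, 0.0894]
eef_rot: [-0.001, 0.665, 0.747, 0.0]
wrist_force: [-0.8, 1.8, 1.3]
opening: 0.383
grasp_force: 88.3
```

```bash
cat > prof.py <<'E'
from h import *
a=np.radians(96.6); ax=np.array([np.cos(a),np.sin(a),0]); ay=np.array([np.sin(a),-np.cos(a),0]); C=np.array([.5226,-.1027,0])+.067*ax
def prof(lo=-80,hi=100,w=6,yw=20):
    for n in("top","scene"):
        c=cam(n);D=c["P"]-C;L=np.dstack([D@ax,D@ay,D[...,2]])*1000
        m=(c["z_map"]>0)&(abs(L[...,1])<yw)&(L[...,2]<140)&(L[...,2]>5)
        print(n)
        for x in range(lo,hi,w):
            k=m&(L[...,0]>=x)&(L[...,0]<x+w)
            if k.sum()>1: print(x+w//2,k.sum(),"y",np.percentile(L[k][:,1],[10,90]).round(),"z",np.percentile(L[k][:,2],[10,50,90]).round(),c["color"][k].mean(0).astype(int))
if __name__=="__main__": prof()
E
python3 prof.py
```

```text
top
-77 2 y [14. 16.] z [63. 63. 63.] [167 116  51]
-71 31 y [-14.  16.] z [65. 68. 71.] [169 118  58]
-65 30 y [-17.  16.] z [65. 70. 80.] [161 111  56]
-59 38 y [-16.  14.] z [17. 76. 82.] [143 102  55]
-53 33 y [-14.  15.] z [41. 81. 86.] [145 102  54]
-47 33 y [-14.  15.] z [41. 85. 88.] [142 100  53]
-41 31 y [-17.   8.] z [40. 88. 93.] [141 102  58]
-35 22 y [-16.  -3.] z [39. 83. 92.] [132  97  60]
-29 13 y [-18.  -8.] z [11. 36. 87.] [115 101  83]
-5 6 y [ 4. 16.] z [101. 108. 112.] [94 89 85]
1 11 y [-12.  -2.] z [ 12. 104. 111.] [87 79 69]
7 14 y [-17.  -6.] z [11. 13. 75.] [104  88  61]
13 17 y [-18.  -7.] z [ 10.  13. 108.] [100  83  57]
19 13 y [-19.  -7.] z [10. 12. 19.] [105  88  58]
25 8 y [-18.  -9.] z [12. 13. 25.] [95 78 51]
scene
-71 2 y [-19. -18.] z [68. 68. 69.] [215 165 112]
-65 16 y [-18.  -2.] z [32. 56. 73.] [170 130  90]
-59 25 y [-18.   1.] z [28. 43. 80.] [155 117  81]
-53 15 y [-17.   3.] z [27. 62. 78.] [162 126  89]
-47 18 y [-17.   6.] z [26. 52. 87.] [165 129  92]
-41 20 y [-15.   8.] z [31. 61. 87.] [159 123  87]
-35 28 y [-18.  11.] z [11. 28. 79.] [157 125  91]
-29 44 y [-17.  14.] z [12. 24. 70.] [169 139 103]
-23 23 y [-18.  11.] z [11. 15. 90.] [179 150 113]
-17 18 y [-18.  16.] z [ 9. 12. 83.] [169 144 111]
-11 20 y [-17.  10.] z [ 9. 13. 86.] [158 132  99]
-5 14 y [-18.  15.] z [10. 12. 95.] [154 128  95]
1 24 y [-19.  14.] z [10. 14. 92.] [151 126  93]
7 8 y [-18.  14.] z [12. 13. 99.] [142 116  85]
13 13 y [-19.  15.] z [11. 16. 99.] [139 112  82]
25 4 y [ 8. 18.] z [26. 37. 39.] [170 138 100]
31 18 y [-8. 16.] z [ 27.  38. 129.] [159 125  88]
37 31 y [-15.  15.] z [ 25.  43. 127.] [145 114  84]
43 83 y [-15.  17.] z [  9.  25. 125.] [148 120  90]
49 33 y [-12.  17.] z [ 48. 109. 134.] [124  99  79]
55 24 y [-19.  19.] z [112. 123. 134.] [128 113 102]
61 11 y [-10.  -0.] z [115. 122. 129.] [143 125 112]
```

>>> servo_tool:
  commands:
    - [[2,0,3],0,20]
    - [[0,0,4],0,20]
    - [[0,0,4],0,20]

```text
time_s: 12.78
eef_pos: [0.5104, 0.0102, 0.0789]
eef_rot: [-0.002, 0.666, 0.746, 0.003]
wrist_force: [-1.9, 23.0, 12.2]
opening: 0.383
grasp_force: 89.8
```

>>> servo_tool:
  commands:
    - [[0,0,2],0,20]
    - [[0,0,1],0,20]

```text
time_s: 13.02
eef_pos: [0.5109, 0.0104, 0.0762]
eef_rot: [-0.001, 0.665, 0.746, 0.003]
wrist_force: [0.1, 22.1, 10.0]
opening: 0.382
grasp_force: 91.6
```

>>> servo_tool:
  commands:
    - [[4,0,0],0,20]
    - [[1,0,2],0,20]
    - [[0,0,2],0,20]
    - [[0,0,0],0,20]

```text
time_s: 13.52
eef_pos: [0.51, 0.0125, 0.0715]
eef_rot: [-0.0, 0.666, 0.746, 0.001]
wrist_force: [1.4, 7.7, 5.0]
opening: 0.388
grasp_force: 90.9
```

```bash
python3 prof.py | head -14
```

```text
top
-77 3 y [-4. 15.] z [65. 66. 66.] [167 116  51]
-71 32 y [-17.  16.] z [66. 68. 70.] [172 120  59]
-65 34 y [-16.  16.] z [65. 68. 70.] [168 116  59]
-59 35 y [-17.  14.] z [22. 66. 71.] [141 100  53]
-53 33 y [-15.  14.] z [48. 69. 74.] [149 105  55]
-47 35 y [-14.  15.] z [44. 72. 76.] [150 107  57]
-41 34 y [-14.  14.] z [45. 75. 79.] [148 105  56]
-35 31 y [-16.  12.] z [43. 77. 80.] [146 104  57]
-29 29 y [-16.   5.] z [12. 74. 81.] [139 104  64]
-23 16 y [-17.  -7.] z [11. 16. 80.] [138 115  84]
-17 4 y [-18. -12.] z [ 9. 10. 11.] [143 134 114]
1 2 y [11. 13.] z [94. 94. 95.] [96 92 90]
7 6 y [-4.  7.] z [95. 96. 97.] [89 86 85]
```

>>> servo_tool:
  commands:
    - [[0.5,0,2],0,20]
    - [[0.5,0,2],0,20]
    - [[0,0,0],0,38]
    - [[0,0,0],0,45]
    - [[0,0,0],0,60]
    - [[0,0,0],0,85]
    - [[0,0,0],0,85]
    - [[0,0,-15],0,85]
    - [[0,0,-40],0,85]
    - [[0,0,-40],0,85]
    - [[0,-60,0],0,85]
    - [[0,-60,0],0,85]
    - [[0,0,0],0,85]

```text
time_s: 15.25
eef_pos: [0.3861, -0.0, 0.1623]
eef_rot: [-0.0, 0.666, 0.746, -0.0]
wrist_force: [1.5, -0.1, 0.6]
opening: 0.997
grasp_force: 0.0
```

```bash
python3 prof.py
```

```text
top
-77 2 y [-6. 14.] z [65. 65. 65.] [163 112  49]
-71 30 y [-15.  16.] z [64. 68. 69.] [169 117  57]
-65 36 y [-16.  15.] z [65. 68. 71.] [163 112  56]
-59 48 y [-15.  15.] z [13. 33. 68.] [112  82  46]
-53 17 y [-17.  14.] z [43. 64. 69.] [120  87  50]
-47 35 y [-16.  13.] z [55. 65. 68.] [116  80  42]
-41 31 y [-17.  14.] z [45. 64. 68.] [118  81  42]
-35 31 y [-16.  15.] z [47. 64. 68.] [117  80  42]
-29 34 y [-17.  11.] z [22. 64. 69.] [111  76  40]
-23 34 y [-17.  12.] z [13. 64. 68.] [111  78  43]
-17 32 y [-16.  10.] z [13. 62. 67.] [110  78  44]
-11 35 y [-16.  12.] z [16. 64. 68.] [113  79  42]
-5 30 y [-17.  12.] z [47. 63. 69.] [113  78  41]
1 33 y [-17.  12.] z [15. 65. 68.] [114  80  43]
7 35 y [-17.  12.] z [12. 64. 69.] [114  80  43]
13 34 y [-17.  11.] z [11. 64. 69.] [114  80  43]
19 34 y [-17.  12.] z [24. 62. 69.] [112  78  41]
25 32 y [-17.  12.] z [50. 64. 71.] [112  77  40]
31 30 y [-17.  13.] z [57. 65. 69.] [114  77  39]
37 30 y [-16.  13.] z [53. 64. 69.] [111  75  38]
43 30 y [-16.  12.] z [48. 63. 67.] [110  74  38]
49 29 y [-15.  11.] z [55. 64. 69.] [11
[... 862 characters left out ...]
  85]
1 19 y [-18.   0.] z [11. 53. 68.] [163 127  89]
7 14 y [-17.   8.] z [54. 65. 69.] [167 124  83]
13 17 y [-18.   3.] z [53. 64. 69.] [164 121  82]
19 7 y [-19.  -5.] z [51. 63. 65.] [163 121  82]
25 12 y [-19.   2.] z [58. 67. 70.] [163 119  79]
31 19 y [-17.   2.] z [58. 64. 69.] [167 123  82]
37 15 y [-20.   3.] z [31. 60. 66.] [157 117  79]
43 35 y [-19.   1.] z [ 7. 24. 67.] [160 124  88]
49 19 y [-19.   1.] z [11. 61. 68.] [159 119  82]
55 15 y [-17.   6.] z [59. 65. 69.] [165 121  81]
61 35 y [-17.   5.] z [42. 55. 68.] [150 115  88]
67 7 y [-13.   2.] z [48. 55. 63.] [148 125 107]
73 8 y [-12.   2.] z [53. 57. 60.] [162 150 141]
79 10 y [-12.  -1.] z [52. 53. 57.] [162 148 138]
```

Run:
```python
from h import *
cs=[cam("scene") for _ in range(8)]
c=cs[0]; P=np.mean([k["P"] for k in cs],0); I=np.mean([k["color"] for k in cs],0)
u,v=map(int,proj(c,[.46,-.267,.022]))
print(u,v)
for vv in range(v-6,v+9): print([f"{int(P[vv,x,1]*1000)}/{int(P[vv,x,2]*1000)}/{int(I[vv,x].mean())}" for x in range(u-6,u+9)])
J=np.clip((I-20)*1.4,0,255).astype(np.uint8)
save("capz",J,(u-20,v-25,u+30,v+20),14)
```

```text
315 176
['-298/1/168', '-303/0/168', '-305/0/158', '52/378/133', '272/609/102', '273/611/89', '273/613/90', '275/616/91', '276/618/90', '276/620/91', '278/622/87', '280/626/79', '282/629/74', '283/632/74', '283/633/72']
['-295/0/167', '-166/139/162', '-260/43/147', '204/534/118', '272/607/95', '273/609/90', '274/612/91', '275/614/91', '275/616/91', '276/617/90', '277/620/85', '281/625/78', '282/627/73', '283/629/73', '283/631/72']
['-291/0/160', '-294/0/148', '-256/42/127', '271/602/103', '273/605/91', '273/607/90', '274/609/91', '274/611/91', '276/614/91', '277/616/88', '278/619/83', '282/624/76', '282/625/73', '283/628/72', '284/630/73']
['-287/0/155', '-256/35/132', '72/388/107', '272/601/92', '273/603/89', '273/605/90', '274/608/91', '275/610/90', '275/611/90', '277/615/86', '280/618/79', '281/621/74', '282/624/73', '282/625/72', '284/627/72']
['-283/0/151', '-252/34/125', '205/526/98', '271/598/89', '272/601/91', '273/603/91', '274/606/92', '275/608/90', '276/610/89', '277/612/84', '280/617/77', '281/619/73', '282/622/71', '283/624/73', '284/626/72']
['-279/-1/149', '-256/26/123
[... 1389 characters left out ...]
2/604/74', '283/606/74', '283/608/72', '283/610/72', '284/612/71']
['270/575/109', '271/577/92', '271/579/89', '272/582/90', '273/584/90', '275/587/90', '275/589/85', '278/594/78', '280/597/73', '281/600/72', '281/601/73', '283/604/72', '284/606/71', '283/607/72', '285/611/71']
['270/573/99', '331/642/90', '272/578/90', '273/580/92', '274/583/91', '275/585/89', '275/587/83', '278/592/76', '280/595/72', '281/598/72', '282/599/72', '283/602/72', '283/604/73', '284/606/71', '285/608/72']
['270/571/94', '271/573/90', '272/576/91', '273/578/92', '274/580/91', '274/582/88', '335/651/82', '279/590/76', '280/593/72', '281/595/73', '282/597/73', '283/600/73', '283/602/72', '285/605/72', '285/606/72']
```

View pics/capz.png

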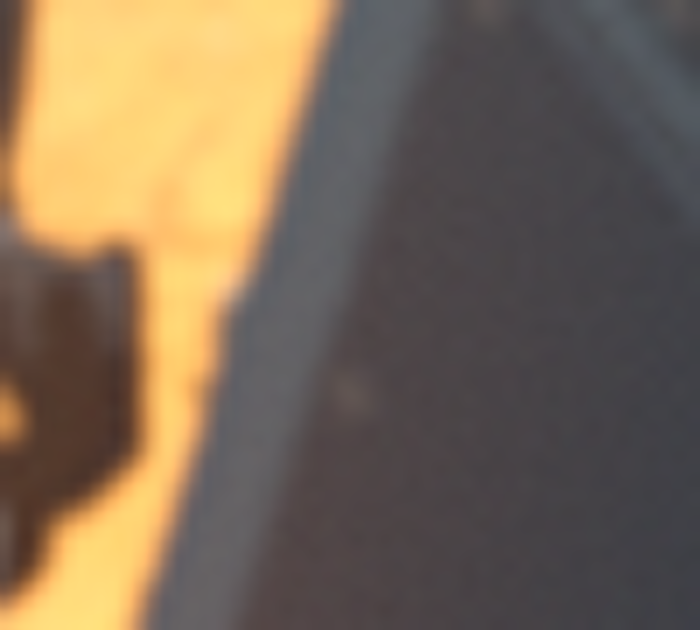

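>>> servo_tool:
  commands:
    - [[-20,3,0],0,85]
    - [[-30,5,0],0,85]
    - [[-35,6,0],0,85]
    - [[-35,6,0],0,85]
    - [[-35,6,0],0,85]
    - [[-35,6,0],0,85]
    - [[-35,5,0],0,85]
    - [[-30,4,0],0,85]
    - [[-19.5,2.5,0],0,85]
    - [[0,0,0],0,85]

```text
time_s: 17.0
eef_pos: [0.4648, -0.2691, 0.1621]
eef_rot: [-0.0, 0.666, 0.746, 0.0]
wrist_force: [-0.7, -0.3, 0.5]
opening: 0.997
grasp_force: 0.0
```

Run:
```python
from h import *
c=cam("scene");P=c["P"]
k=(c["z_map"]>0)&(np.hypot(P[...,0]-.4615,P[...,1]+.267)<.045)&(P[...,2]>.004)&(P[...,2]<.06);print(k.sum())
u,v=map(int,proj(c,[.46,-.254,.022]))
for vv in range(v-5,v+6): print([f"{int(P[vv,x,1]*1000)}/{int(P[vv,x,2]*1000)}/{int(c['color'][vv,x].mean())}" for x in range(u-7,u+8)])
```

```text
0
['206/523/116', '204/522/110', '203/522/102', '201/522/100', '201/522/89', '207/531/73', '207/532/63', '208/535/74', '205/533/78', '205/534/79', '204/536/81', '201/533/87', '189/522/103', '187/522/116', '184/521/116']
['205/518/113', '203/517/106', '203/519/103', '202/520/98', '199/519/90', '206/527/73', '208/531/66', '208/533/64', '207/533/66', '204/531/66', '203/531/70', '199/529/84', '188/519/108', '186/518/117', '184/518/118']
['206/517/113', '204/516/103', '203/517/99', '201/516/99', '753/1111/90', '207/525/75', '207/528/64', '208/530/67', '205/529/67', '204/529/69', '203/529/71', '199/527/93', '189/517/110', '187/516/120', '182/513/117']
['206/515/110', '204/513/104', '203/514/100', '203/516/99', '199/513/90', '208/524/72', '207/525/64', '208/528/63', '207/528/67', '204/526/68', '201/525/71', '200/525/96', '187/513/111', '187/515/118', '188/517/118']
['207/513/112', '206/513/103', '203/512/100', '204/515/96', '202/514/89', '207/521/72', '210/526/67', '207/524/65', '207/525/69', '205/525/68', '201/522/73', '203/526/95', '187/510/112', '186/511/118', '186/512/117']
['207/511/11
[... 590 characters left out ...]
', '189/505/114', '186/503/119', '186/505/119']
['206/502/110', '206/504/105', '205/503/100', '203/503/95', '201/502/80', '210/514/67', '209/515/66', '208/515/63', '208/516/69', '205/515/68', '204/516/80', '198/511/101', '189/502/115', '186/500/117', '185/501/117']
['208/501/112', '204/499/104', '202/498/99', '204/502/95', '202/502/81', '210/512/68', '208/511/63', '209/513/68', '207/513/67', '207/514/68', '205/514/80', '191/501/100', '189/500/117', '188/500/117', '187/501/118']
['207/498/110', '207/499/109', '204/498/101', '202/497/92', '208/506/77', '210/509/65', '210/511/66', '209/512/71', '207/511/65', '205/510/71', '203/510/83', '190/497/103', '191/499/115', '187/497/117', '185/496/117']
```

>>> servo_tool:
  commands:
    - [[2,-4,15],0,85]
    - [[0,0,30],0,85]
    - [[0,0,35],0,85]
    - [[0,0,30],0,85]
    - [[0,0,18],0,85]
    - [[0,0,9],0,85]
    - [[0,0,0],0,30]
    - [[0,0,0],0,30]
    - [[0,0,0],0,30]
    - [[0,0,0],0,30]
    - [[0,0,0],0,30]

```text
time_s: 18.42
eef_pos: [0.4614, -0.2678, 0.0271]
eef_rot: [0.001, 0.665, 0.747, -0.0]
wrist_force: [-0.6, 0.5, 5.3]
opening: 0.483
grasp_force: 60.4
```

>>> servo_tool:
  commands:
    - [[0,0,-20],0,30]
    - [[0,0,-40],0,30]
    - [[0,0,-40],0,30]
    - [[15,3,-20],0,30]
    - [[30,7,0],0,30]
    - [[35,8,0],0,30]
    - [[35,8,0],0,30]
    - [[35,8,0],0,30]
    - [[35,8,0],0,30]
    - [[35,8,0],0,30]
    - [[35,8,0],0,30]
    - [[35,8,0],0,30]
    - [[35,8,0],0,30]
    - [[30,7,0],0,30]
    - [[19,4,0],0,30]
    - [[0,0,0],0,30]

```text
time_s: 20.42
eef_pos: [0.5021, 0.1155, 0.1459]
eef_rot: [0.0, 0.664, 0.747, 0.0]
wrist_force: [0.0, -0.9, -0.8]
opening: 0.482
grasp_force: 61.2
```

Run:
```python
from h import *
o=ctrl.get_obs();G=o["eef_pos"];print(G,o["grasp_force"],o["opening"])
a=np.radians(96.6); ax=np.array([np.cos(a),np.sin(a),0]); ay=np.array([np.sin(a),-np.cos(a),0])
c=cam("scene");u,v=map(int,proj(c,G));D=(c["P"]-G)*1000;X=D@ax;Y=D@ay
for vv in range(v-6,v+16): print(vv,[f"{int(X[vv,x])}/{int(Y[vv,x])}/{int(D[vv,x,2])}/{int(c['color'][vv,x].mean())}" for x in range(u-12,u+13,2)])
save("capheld",c["color"],(u-30,v-25,u+30,v+25),12)
```

```text
[0.50208667 0.11554713 0.1459189 ] 61.17770791053772 0.4821186912629684
191 ['-89/143/-122/151', '-94/138/-123/151', '10/23/22/135', '4/21/18/85', '0/17/17/104', '-6/14/14/113', '-10/10/14/123', '-14/5/14/129', '10/-26/51/107', '8/-33/54/75', '11/-43/62/69', '14/-53/70/91', '4/-53/63/148']
192 ['-84/138/-120/152', '-86/130/-117/153', '10/24/17/140', '6/19/17/98', '4/12/19/109', '1/7/20/112', '-3/3/19/115', '-8/0/18/115', '9/-25/46/118', '6/-31/47/83', '0/-33/44/67', '10/-50/62/114', '-161/93/-150/166']
193 ['-80/135/-120/151', '-84/129/-120/153', '-89/124/-121/144', '10/15/18/110', '4/12/15/112', '3/5/19/109', '0/0/19/106', '-3/-4/20/106', '10/-26/43/123', '6/-30/43/85', '1/-34/42/68', '-9/-32/32/126', '-151/85/-143/175']
194 ['-73/128/-116/154', '-79/124/-117/154', '-83/118/-118/147', '10/15/14/111', '5/12/12/112', '4/4/15/115', '3/-2/19/108', '-4/-4/15/107', '11/-27/40/128', '4/-28/36/92', '2/-35/38/68', '-7/-34/30/128', '-148/82/-144/176']
195 ['-73/128/-120/153', '-75/120/-117/154', '-81/116/-119/147', '10/16/9/105', '9/8/13/106', '9/0/18/129', '4/-4/17/115', '0/-7/15/105', '9/-2
[... 3457 characters left out ...]
/139', '-48/79/-144/138', '-55/76/-149/136', '-58/69/-146/139', '-62/64/-146/157', '-65/57/-145/173', '-67/50/-141/182', '-77/50/-149/173', '-80/43/-147/158', '-87/40/-150/136', '-86/29/-143/133']
211 ['-32/93/-146/139', '-37/88/-147/136', '-38/79/-142/139', '-43/74/-143/136', '-47/69/-142/137', '-57/69/-150/136', '-58/60/-145/141', '-62/54/-145/173', '-66/48/-144/179', '-75/48/-151/176', '-76/39/-146/170', '-81/34/-147/137', '-85/28/-146/132']
212 ['-30/91/-148/140', '-32/84/-145/140', '-35/77/-142/139', '-44/76/-150/136', '-46/68/-146/139', '-48/60/-142/133', '-54/57/-146/136', '-57/50/-143/177', '-65/48/-147/180', '-68/41/-146/180', '-75/38/-149/173', '-74/28/-142/139', '-83/27/-148/132']
```

View pics/capheld.png

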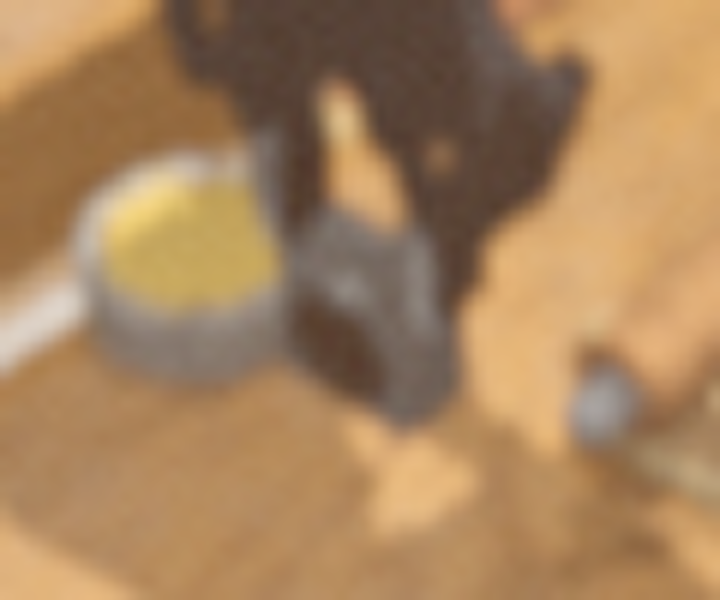

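>>> servo_tool:
  commands:
    - [[0,-4.5,20],0,30]
    - [[0,0,30],0,30]
    - [[0,0,25],0,30]
    - [[0,0,16],0,30]
    - [[-15,0,0],0,30]
    - [[-15,0,0],0,30]
    - [[-10,0,0],0,30]
    - [[-6,0,0],0,30]
    - [[0,0,0],0,30]
    - [[0,0,0],0,30]

```text
time_s: 21.72
eef_pos: [0.5028, 0.0684, 0.0546]
eef_rot: [-0.0, 0.665, 0.747, 0.0]
wrist_force: [-0.2, -0.3, -1.4]
opening: 0.488
grasp_force: 61.2
```

Run:
```python
from h import *
from prof import *
o=ctrl.get_obs();d=(o["eef_pos"]-C)*1000;print(d@ax,d@ay,d[2])
for n in("top","scene"):
    c=cam(n);D=c["P"]-C;L=np.dstack([D@ax,D@ay,D[...,2]])*1000
    for nm,x0,x1,z0,z1 in(("stud",68,84,45,66),("leg",40,60,55,72),("cap",90,128,60,90)):
        k=(c["z_map"]>0)&(L[...,0]>x0)&(L[...,0]<x1)&(abs(L[...,1])<28)&(L[...,2]>z0)&(L[...,2]<z1)
        if k.sum()>3:print(n,nm,k.sum(),np.percentile(L[k],[5,50,95],axis=0).round(1).tolist())
```

```text
105.23455706378125 0.0015199668988739035 54.56996721402352
top leg 41 [[40.6, -15.4, 58.7], [44.7, -7.6, 64.8], [52.2, 10.8, 69.3]]
scene leg 8 [[43.5, -22.2, 55.5], [50.2, -19.6, 56.0], [59.2, -17.7, 61.4]]
scene cap 117 [[95.9, -26.5, 61.4], [113.3, 3.3, 71.4], [120.3, 21.0, 84.5]]
```

>>> servo_tool:
  commands:
    - [[-6,0,0],0,30]
    - [[-5,0,0],0,30]
    - [[-4,0,0],0,30]
    - [[-3,0,0],0,30]
    - [[-3,0,0],0,30]

```text
time_s: 22.45
eef_pos: [0.5052, 0.0474, 0.0545]
eef_rot: [-0.0, 0.665, 0.747, 0.0]
wrist_force: [-0.1, 2.5, -0.4]
opening: 0.483
grasp_force: 61.3
```

>>> servo_tool:
  commands:
    - [[-2,0,0],0,30]
    - [[-2,0,0],0,30]
    - [[-2,0,0],0,30]
    - [[0,0,0],0,30]

```text
time_s: 22.95
eef_pos: [0.5054, 0.0427, 0.0545]
eef_rot: [-0.001, 0.665, 0.746, 0.001]
wrist_force: [-1.8, 7.6, 1.9]
opening: 0.485
grasp_force: 61.5
```

>>> servo_tool:
  commands:
    - [[-2,0,0],0,30]
    - [[-2,0,0],0,30]
    - [[0,0,0],0,30]

```text
time_s: 23.32
eef_pos: [0.5046, 0.0393, 0.054]
eef_rot: [-0.002, 0.665, 0.747, -0.0]
wrist_force: [-4.6, 9.0, 2.6]
opening: 0.485
grasp_force: 61.7
```

>>> servo_tool:
  commands:
    - [[-2,0,0],0,30]
    - [[-2,0,0],0,30]
    - [[0,0,0],0,30]

```text
time_s: 23.7
eef_pos: [0.5051, 0.034, 0.054]
eef_rot: [-0.002, 0.665, 0.747, -0.001]
wrist_force: [-4.5, 1.9, 2.8]
opening: 0.484
grasp_force: 61.7
```

>>> servo_tool:
  commands:
    - [[-2,0,0],0,30]
    - [[-2,0,0],0,30]
    - [[0,0,0],0,30]

```text
time_s: 24.08
eef_pos: [0.5055, 0.0312, 0.0541]
eef_rot: [-0.002, 0.665, 0.747, -0.0]
wrist_force: [-3.9, 9.3, 4.8]
opening: 0.486
grasp_force: 61.8
```

>>> servo_tool:
  commands:
    - [[-1.5,-0.5,-0.3],0,30]
    - [[-1,0,0],0,30]
    - [[0,0,0],0,30]

```text
time_s: 24.45
eef_pos: [0.5053, 0.031, 0.0543]
eef_rot: [-0.003, 0.665, 0.747, 0.001]
wrist_force: [-2.6, 19.9, 2.7]
opening: 0.486
grasp_force: 61.6
```

>>> servo_tool:
  commands:
    - [[-1.5,0,0],0,30]
    - [[0,0,0],0,30]
    - [[0,0,0],0,30]

```text
time_s: 24.82
eef_pos: [0.5054, 0.0309, 0.0543]
eef_rot: [-0.004, 0.665, 0.747, 0.002]
wrist_force: [-3.8, 25.0, 4.9]
opening: 0.486
grasp_force: 61.8
```

Run:
```python
from h import *
from prof import *
o=ctrl.get_obs();d=(o["eef_pos"]-C)*1000;print(d@ax,d@ay,d[2],o["wrist_force"],o["torque"])
for n in("top","scene"):
    c=cam(n);D=c["P"]-C;L=np.dstack([D@ax,D@ay,D[...,2]])*1000
    for lo in range(-76,-40,4):
        k=(c["z_map"]>0)&(L[...,0]>=lo)&(L[...,0]<lo+4)&(abs(L[...,1])<16)&(L[...,2]>0)&(L[...,2]<80)
        if k.sum()>2:print(n,lo+2,k.sum(),np.percentile(L[k][:,2],[5,25,50,95]).round())
    for lo in range(36,90,3):
        k=(c["z_map"]>0)&(L[...,0]>=lo)&(L[...,0]<lo+3)&(abs(L[...,1])<26)&(L[...,2]>20)&(L[...,2]<90)
        if k.sum()>2:print(n,lo,k.sum(),np.percentile(L[k][:,2],[5,50,95]).round(),c["color"][k].mean(0).astype(int))
```

```text
67.66084346378624 -1.7686418857657156 54.33174896106711 [-3.81277013 25.03568383  4.85454087] [4.35593975 0.60081706 0.25722549]
top -74 10 [63. 64. 67. 71.]
top -70 15 [64. 66. 68. 71.]
top -66 17 [65. 66. 68. 72.]
top -62 19 [61. 64. 67. 71.]
top -58 16 [47. 63. 66. 68.]
top -54 19 [61. 64. 66. 70.]
top -50 14 [63. 65. 66. 68.]
top -46 18 [56. 60. 64. 70.]
top -42 17 [60. 63. 64. 70.]
top 36 6 [41. 43. 60.] [99 77 54]
top 39 7 [40. 47. 62.] [90 69 46]
top 42 4 [45. 53. 63.] [76 56 36]
scene -74 4 [65. 66. 66. 67.]
scene -66 10 [64. 67. 69. 71.]
scene -62 10 [59. 64. 66. 70.]
scene -58 10 [60. 63. 66. 71.]
scene -54 7 [60. 62. 65. 69.]
scene -46 6 [64. 65. 66. 69.]
scene -42 9 [60. 63. 65. 68.]
scene 36 4 [21. 32. 56.] [146 114  81]
scene 39 9 [23. 34. 55.] [148 117  85]
scene 45 4 [29. 47. 63.] [139 110  81]
scene 54 7 [39. 71. 83.] [131 106  87]
scene 57 10 [51. 70. 82.] [119 100  84]
scene 60 7 [34. 68. 73.] [118 104  92]
scene 63 15 [45. 72. 89.] [108  93  83]
scene 66 14 [39. 70. 79.] [109  95  86]
scene 69 8 [43. 70. 87.] [101  86  77]
scene 72 14 [50. 71. 77.] [112  99  91]
scene 75 25 [30. 70. 84.] [119 102  91]
scene 78 47 [36. 61. 74.] [107  89  77]
scene 81 43 [32. 47. 73.] [107  85  70]
scene 84 5 [46. 56. 66.] [90 69 55]
```

```bash
python3 -c "
from bench import ctrl
print(ctrl.hand_in())"
```

```text
the job is handed in; nothing more can be done
None
```

The leg lies home in the cradle against the end stop, and the cap clicked onto the stud and measures flush. I handed the job in at about 25 s, still gripping the cap and pressing with about 25 N. While laying the leg I briefly jammed it on the end stop, reading up to about 60 N at the wrist through the gripped leg. The hand-in gave no verdict.

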